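# Find the complete bottom-bracket cartridge by weight and offer it up

### The job

Two bottom-bracket cartridges that look alike stand in the wooden rack, but one is an empty shell. Feel their weight: lift the one on the robot's left clear of the rack and stand it back in its own socket, then lift the one on the right clear too. Leave the lighter one standing in its own socket, and finish while still holding the heavier one upright and still, centred over the open mouth of the upright bracket shell on the sawn-off frame piece, with its underside about 50 mm above the mouth, touching nothing but the gripper; do not topple a cartridge or disturb the other things on the ledge.

Things in the scene. Friction and masses are not known exactly. Their poses are not given: they have to be found in the camera images.
- cartridge_left: upright steel bottom-bracket cartridge, cylinder 44 mm across, 75 mm tall, black cap on top; origin at the centre of its underside, z along its axis. Stands in the rack's left (robot's left, +y) socket, underside 15 mm above the ledge. Looks like its twin; one of the two (either) is complete, 0.42 to 0.60 kg, the other an empty shell, 0.10 to 0.18 kg. The inside may rattle a few mm.
- cartridge_right: upright steel bottom-bracket cartridge, cylinder 44 mm across, 75 mm tall, black cap on top; origin at the centre of its underside, z along its axis. Stands in the rack's right (robot's right, -y) socket, underside 15 mm above the ledge. Looks like its twin; one of the two (either) is complete, 0.42 to 0.60 kg, the other an empty shell, 0.10 to 0.18 kg. The inside may rattle a few mm.
- rack: fixed wooden block 85 x 235 x 30 mm lying on the ledge with two round sockets, 150 mm apart along its y axis (roughly left-right as the robot sees it, turned by up to 0.35 rad); origin at the centre of its underside. Sockets are 50 mm in diameter and 15 mm deep (flat floor).
- socket_left (a point): centre of the floor of the rack's left (+y) socket, 15 mm above the ledge.
- socket_right (a point): centre of the floor of the rack's right (-y) socket, 15 mm above the ledge.
- frame_stub: fixed sawn-off piece of bare dark steel bicycle frame on a dark wooden base 130 x 120 x 18 mm: an upright bottom-bracket shell (62 mm outside, 52 mm inside diameter, open at the top, rim 85 mm above the ledge) with four short tube stubs reaching up to 100 mm out from its axis, at most 67 mm high; origin at the centre of the base's underside.
- shell_mouth (a point): centre of the open mouth of the upright bracket shell, level with its rim, 85 mm above the ledge.
- crank_arm: rusted iron crank arm lying flat, 191 x 36 x 20 mm, a bystander; origin under its middle, length along x.
- bell_lid: black plastic bell lid, low dome 54 mm across and 20 mm high, a bystander; origin under its centre.
- reflector: yellow reflector lying flat, 36 x 80 x 10 mm, a bystander; origin under its centre.
- tyre_lever: blue steel tyre lever standing upright in a groove of the far wooden tool stand (70 x 160 x 55 mm), its top about 150 mm above the ledge, a bystander; origin at its lower end.
- flat_wrench: flat brass wrench standing upright in the tool stand's middle groove, its top about 145 mm above the ledge, a bystander; origin at its lower end.
- oil_bottle: white oil bottle, 52 mm across and 130 mm tall, standing, a bystander; origin under its centre.

How it is judged:
By the outcome, as a careful person would: the job done as asked, in the order asked, and still so for the second after the job is handed in, while the arm keeps its last pose, push and grip.
It also fails if it takes over 64 s, if anything falls off the work surface, if the arm or the gripper's body presses on something with over 40 N, if the wrist force passes 120 N, or if a joint passes its speed limit or range.

### The arm

A 6-joint arm with a two-finger parallel gripper is mounted at the origin on the work surface. World frame = base frame: x ahead of the robot, y to its left, z up, the work surface at z = 0. Lengths are in m, angles in rad, forces in N, time in s.
With the tool pointing down it reaches from about 0.375 to 0.975 m from the base axis. Payload 3.8 kg.
Tool frame: the origin (TCP) lies where the fingers leave the gripper's body, on its centre line; the fingertips stand 73 mm ahead of it and the grasp point (between the pads) lies 54 mm ahead of it; z points along the fingers, y is the line along which they close (so a half turn about z gives the same grasp; the last joint's range is limited). The gripper opens to 85 mm and grips with 20 to 120 N. Pads are 22 mm wide; open, the fingers measure 114 mm over their backs; the gripper's body (76 mm by 85 mm) begins 54 mm behind the grasp point. The pads swing forward as they close: fully open they stand 13 mm farther back than shut.
Start: joints at [1.194, 0.264, 1.604, -0, 1.274, -0.037], TCP at [0.225, 0.636, 0.304] pointing down, gripper open.
Joint ranges: [-2.63, 2.63], [-0.94, 2.18], [0.31, 2.57], [-1.31, 4.45], [0, 2.66], [-2.55, 2.55]. Speed limits (rad/s): [2.57, 2.57, 3.14, 3.14, 3.14, 3.14].

### API

Orientations are given as a rotation vector (axis times angle).
In Python, from workcell import read_state, viewer, bot gives the robot as it stands.
- The arm moves only by the tool jog_arm, never from a script. Its argument "increments" is a list that holds one entry, the list of rows, each a list of 7 numbers: the shift along the tool's x, y, z in units of 30 mm (1.0 is 30 mm), then the turn, a rotation vector about the tool's x, y, z in units of 6 degrees (1.0 is 6 degrees), then the opening, from -1 (shut) to 1 (fully open). A call has exactly 5 rows; each row shifts and turns the commanded pose from where the row before left it, along the tool's axes as they then stand; what a row does not reach is not made up. A row lasts 1/12 s, in which the tool goes at most 41.7 mm and 7.16 degrees, less where a joint would pass 70% of its speed; a pose out of reach is approached as far as the arm can. A call is refused whole if a number of a shift passes 1 or a number of a turn 1, either way. A call with a gripper value outside its range is refused whole. The fingers move at their own pace and stop on an object; "force" is the grip in N (left out, the last holds). Time passes only in rows, so rows that do not move let the fingers close, or fill a call up. It gives the time, the measured TCP pose, the force, the opening and the grip force at its end, in the units of the state.
- read_state(): the state, without advancing time (a new reading comes with each control period).
- viewer.read_camera(name): name is "scene" or "top" or "wrist"; returns (picture, depth): 384x512x3 uint8, blue, green, red; 384x512 float32, m along the optical axis (not along the pixel's ray), 0 where there is no reading.
- viewer.camera_params(name): a dict with "fx", "fy", "cx", "cy" (pixels), "R" (3x3) and "t" (3): a world point X has camera coordinates R X + t; the wrist camera has in their place "hand_eye" (4x4, takes a point from camera to tool coordinates, whose origin is the TCP and whose axes are the flange's). Camera axes: x right, y down, z forward; pixel columns grow to the right and rows downward; lengths in m; the calibration is good to about 2 mm. A picture is of the moment at which its call begins: read the wrist's pose just before it. camera_params takes no time and is no camera call.
- bot.finish_job(): hands the job in; it is judged then, once.
The state is a dict: "time": time; "q": joint angles; "joint_vel": joint speeds; "joint_torque": joint torques, N m; "tool_pos": TCP position; "tcp_rot": TCP orientation; "wrist_force": force on the tool from outside, world axes, zero at the start; "torque": the same for the moment, N m; "width": opening from 0.0 (shut) to 1.0 (fully open); "grip_force": force on a finger pad.
Only numpy, scipy, OpenCV 4.12 (cv2) and the standard library are available. Lean on these libraries where they do the work, as an engineer would, in place of code of your own. Each camera call takes 0.05 s, during which the arm holds its last target. There are 200 camera calls.

## Working session

There is one attempt and no reset: what is moved stays moved. The work goes in short steps, Python scripts to look and compute and a tool call to move; the robot and the scene stay as the last step left them, time stands still between calls to the robot, and variables do not carry over. Pictures are saved under pics/ and viewed, at most 10 in all, crops included, and the job is handed in when it is done.

Besides the shell and the picture viewer there is one more tool, called after ">>>" as name([rows], argument=value, ...), one row to a line, values as JSON. jog_arm: Moves the arm, as the interface text tells. Its arguments: {"type":"object","properties":{"increments":{"type":"array","items":{"type":"array","items":{"type":"array","items":{"type":"number"}}}},"force":{"type":"number"}},"required":["increments"]}

```bash
mkdir -p pics; ls
python3 - <<'E'
from workcell import read_state, viewer, bot
import cv2,numpy as np
for n in("scene","top"):
    p,d=viewer.read_camera(n); cv2.imwrite(f"pics/{n}0.png",p); np.savez(f"{n}0.npz",p=p,d=d)
    c=viewer.camera_params(n); print(n,{k:np.round(v,4).tolist() for k,v in c.items()})
print(np.round(viewer.camera_params("wrist")["hand_eye"],4).tolist())
print(read_state())
E
```

```text
pics
scene {'fx': 428.3862, 'fy': 428.3862, 'cx': 259.4947, 'cy': 189.6772, 'R': [[-0.7895, 0.6136, -0.01], [0.3371, 0.42, -0.8426], [-0.5128, -0.6686, -0.5385]], 't': [0.4375, -0.1489, 1.4246]}
top {'fx': 395.9404, 'fy': 395.9404, 'cx': 256.4635, 'cy': 182.4354, 'R': [[-0.0159, -0.9997, -0.0205], [-0.9973, 0.0173, -0.0718], [0.0721, 0.0193, -0.9972]], 't': [0.0977, 0.5933, 1.0795]}
[[-0.0, -0.9642, -0.2652, 0.0678], [1.0, -0.0002, 0.0004, -0.0007], [-0.0004, -0.2652, 0.9642, -0.07], [0.0, 0.0, 0.0, 1.0]]
{'time': 0.1, 'q': array([ 1.19410874e+00,  2.64713863e-01,  1.60525495e+00, -3.32128248e-05,
        1.27375887e+00, -3.68858718e-02]), 'joint_vel': array([ 1.89045796e-03, -2.11313596e-03, -2.93170039e-03, -7.78900117e-04,
       -8.39877375e-05, -1.66562383e-03]), 'joint_torque': array([-1.23089361e-03, -5.16706109e+01, -3.68588161e+01, -3.24983330e-05,
        6.24232154e-03, -3.31716862e-06]), 'tool_pos': array([0.22478183, 0.63590626, 0.30265265]), 'tcp_rot': array([-0.53111079, -3.09595801,  0.00329205]), 'wrist_force': array([-0.02288535,  1.13782732,  0.18248773]), 'torque': array([-0.04996932,  0.02880137,  0.03936106]), 'grip_force': 0.0, 'width': 0.9976961790519028}
```

View pics/top0.png

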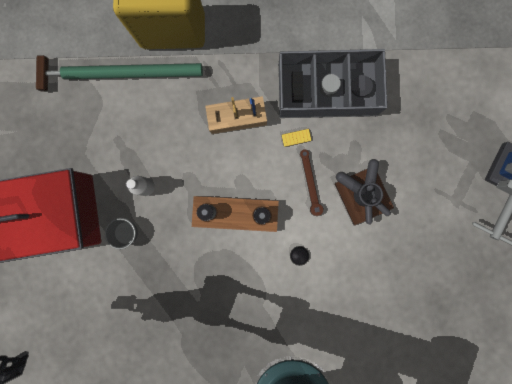

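View pics/scene0.png

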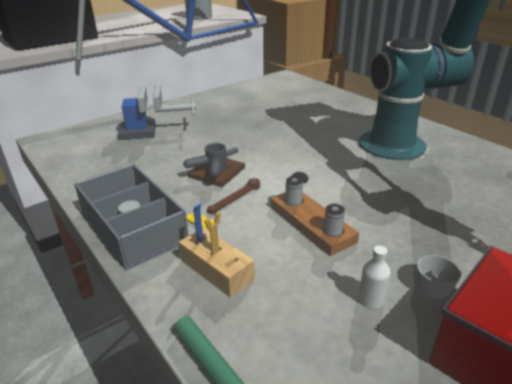

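The top view shows the cartridge caps at about (206,212) and (262,215), the shell mouth at about (371,194), and the bystanders clear of the rack. The scene view agrees. Next I'll measure from depth.

```bash
cat > h.py <<'E'
import numpy as np,cv2
from workcell import read_state, viewer
from scipy.spatial.transform import Rotation as Ro
def cloud(d,c):
    v,u=np.mgrid[:384,:512]
    P=np.stack([(u-c["cx"])/c["fx"]*d,(v-c["cy"])/c["fy"]*d,d],-1)
    return (P-np.array(c["t"]))@np.array(c["R"])
def ray(u,v,z,c):
    R=np.array(c["R"]);o=-R.T@np.array(c["t"]);r=R.T@np.array([(u-c["cx"])/c["fx"],(v-c["cy"])/c["fy"],1])
    return o+r*(z-o[2])/r[2]
E
python3 - <<'E'
from h import *
f=np.load("top0.npz");p,d=f["p"],f["d"];c=viewer.camera_params("top");W=cloud(d,c)
print("table z",np.median(W[230:250,160:200,2]))
def box(u,v,r,lo,hi):
    m=np.zeros((384,512),bool);m[v-r:v+r,u-r:u+r]=1
    m&=(W[...,2]>lo)&(W[...,2]<hi)&(d>0);return m
for n,u,v,lo,hi in(("L",206,212,.08,.1),("R",262,215,.08,.1),("shell",371,194,.076,.095)):
    m=box(u,v,18,lo,hi);q=W[m]
    cc,r=cv2.minEnclosingCircle(q[:,:2].astype(np.float32))
    vs,us=np.nonzero(m)
    print(n,m.sum(),"mean",q.mean(0).round(4),"circ",np.round(cc,4),round(r,4),"px",us.mean(),vs.mean(), "rng",us.min(),us.max(),vs.min(),vs.max(), np.percentile(q[:,2],[5,50,95]).round(4))
# rack top face
m=np.zeros((384,512),bool);m[185:240,185:290]=1
m&=(abs(W[...,2]-.03)<.006)
rc=cv2.minAreaRect(W[m][:,:2].astype(np.float32));print("rack",rc)
hsv=cv2.cvtColor(p,cv2.COLOR_BGR2HSV)
mm=((hsv[...,0]<18)&(hsv[...,1]>90)).astype(np.uint8);sub=np.zeros_like(mm);sub[185:240,185:290]=mm[185:240,185:290]
vs,us=np.nonzero(sub);pts=np.array([ray(u,v,.03,c)[:2] for u,v in zip(us,vs)],np.float32)
print("rack colour",cv2.minAreaRect(pts))
big=cv2.resize(p[140:270,180:420],None,fx=3.3,fy=3.3,interpolation=cv2.INTER_CUBIC);cv2.imwrite("pics/crop0.png",big)
# second view
f=np.load("scene0.npz");ds=f["d"];cs=viewer.camera_params("scene");S=cloud(ds,cs)
for n,u,v,lo,hi in(("L",335,215,.08,.1),("R",294,188,.08,.1),("shell",215,150,.076,.095)):
    m=np.zeros((384,512),bool);m[v-30:v+30,u-20:u+20]=1
    m&=(S[...,2]>lo)&(S[...,2]<hi);q=S[m];cc,r=cv2.minEnclosingCircle(q[:,:2].astype(np.float32))
    print("scene",n,m.sum(),q.mean(0).round(4),np.round(cc,4),round(r,4))
E
```

```text
table z 0.0009106185813065766
L 226 mean [0.5151 0.2228 0.0904] circ [0.5152 0.2238] 0.0222 px 204.61061946902655 212.00442477876106 rng 197 213 204 220 [0.085  0.0906 0.0939]
R 223 mean [0.5044 0.0742 0.0906] circ [0.5049 0.0736] 0.0223 px 261.74439461883406 215.23766816143498 rng 254 270 207 223 [0.0865 0.091  0.0941]
shell 158 mean [ 0.5546 -0.2099  0.0848] circ [ 0.5542 -0.2098] 0.0314 px 370.54430379746833 194.18354430379748 rng 358 382 183 205 [0.0792 0.0851 0.0888]
rack ((0.5098148584365845, 0.14955218136310577), (0.23550480604171753, 0.08516789227724075), 85.70328521728516)
rack colour ((0.5103129148483276, 0.14915628731250763), (0.23463453352451324, 0.08427644520998001), 85.69226837158203)
scene L 248 [0.5181 0.2287 0.0895] [0.5154 0.2241] 0.0238
scene R 191 [0.5074 0.0804 0.0896] [0.5038 0.076 ] 0.023
scene shell 172 [ 0.5556 -0.2059  0.0829] [ 0.5548 -0.2091] 0.0331
```

View pics/crop0.png

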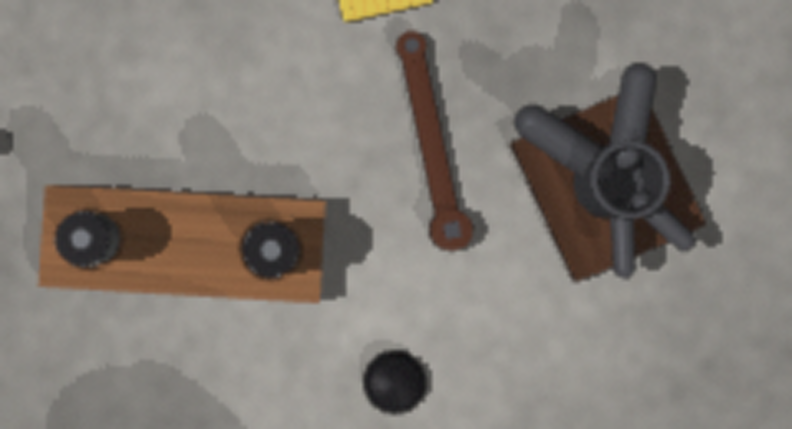

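The rack fit and the cap circles agree to about 1 mm: L (0.5155, 0.2238), R (0.5045, 0.0744), shell (0.5545, -0.2096). Sizes and heights also match the ones given. I'll turn the tool to align with the world axes first.

>>> jog_arm([
  [[0,0,0,0,0,-0.65,1],[0,0,0,0,0,-0.65,1],[0,0,0,0,0,-0.65,1],[0,0,0,0,0,-0.65,1],[0,0,0,0,0,-0.65,1]],
], force=60)

```text
time: 0.52
tool_pos: [0.2249, 0.6361, 0.3031]
tcp_rot: [0.006, -3.141, 0.002]
wrist_force: [0.2, 0.4, 0.3]
width: 0.999
grip_force: 0.0
```

>>> jog_arm([
  [[0,-1,0,0,0,0,1],[0,-1,0,0,0,0,1],[0,-1,0,0,0,0,1],[0,-1,0,0,0,0,1],[0,-1,0,0,0,0,1]],
])

```text
time: 0.93
tool_pos: [0.2247, 0.4847, 0.3031]
tcp_rot: [0.001, -3.141, 0.002]
wrist_force: [0.5, 0.2, 1.1]
width: 0.998
grip_force: 0.0
```

>>> jog_arm([
  [[-1,-0.9,0,0,0,0,1],[-1,-0.9,0,0,0,0,1],[-1,-0.9,0,0,0,0,1],[-1,-0.9,0,0,0,0,1],[-1,-0.9,0,0,0,0,1]],
])

```text
time: 1.35
tool_pos: [0.3758, 0.3498, 0.3037]
tcp_rot: [0.002, -3.141, 0.0]
wrist_force: [0.8, 0.3, -0.4]
width: 0.998
grip_force: 0.0
```

>>> jog_arm([
  [[-0.95,-0.85,0,0,0,0,1],[-0.95,-0.85,0,0,0,0,1],[-0.95,-0.85,0,0,0,0,1],[-0.95,-0.85,0,0,0,0,1],[-0.9,-0.8,0,0,0,0,1]],
])

```text
time: 1.77
tool_pos: [0.5172, 0.2237, 0.3035]
tcp_rot: [0.0, -3.141, 0.0]
wrist_force: [0.3, 0.8, -0.7]
width: 0.997
grip_force: 0.0
```

Run:
```python
from h import *
s=read_state();print(s["tool_pos"],s["tcp_rot"],s["wrist_force"],s["q"])
p,d=viewer.read_camera("wrist");c=viewer.camera_params("wrist");H=np.array(c["hand_eye"])
cv2.imwrite("pics/w1.png",p)
T=np.eye(4);T[:3,:3]=Ro.from_rotvec(s["tcp_rot"]).as_matrix();T[:3,3]=s["tool_pos"]
E=np.linalg.inv(T@H);c=dict(c,R=E[:3,:3],t=E[:3,3]);W=cloud(d,c)
for n,x,y in(("L",.5155,.2238),("R",.5045,.0744)):
    m=(np.hypot(W[...,0]-x,W[...,1]-y)<.035)&(W[...,2]>.083)&(W[...,2]<.1)
    q=W[m];cc,r=cv2.minEnclosingCircle(q[:,:2].astype(np.float32)) if m.any() else (0,0);print(n,m.sum(),q.mean(0),cc,r)
```

```text
[0.51722223 0.22369211 0.30347177] [ 8.19287548e-05 -3.14109855e+00  3.92371647e-04] [ 0.3122492   0.83109478 -0.65107079] [ 3.64022785e-01  5.43548021e-02  1.84583340e+00 -6.08234158e-05
  1.24195511e+00 -1.20680605e+00]
L 1853 [0.51217411 0.22334406 0.08992919] (0.5130577683448792, 0.22336441278457642) 0.02178061008453369
R 2025 [0.50128894 0.07568081 0.08961778] (0.5017708539962769, 0.07428419589996338) 0.02227829210460186
```

View pics/w1.png

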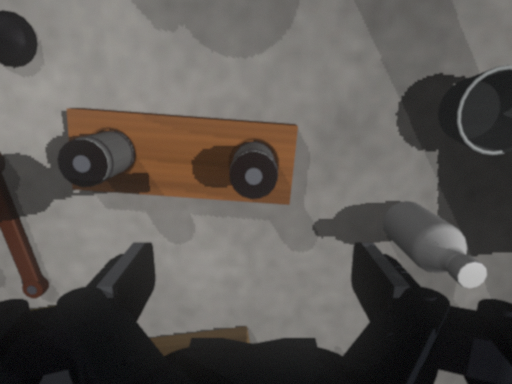

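The wrist view shows both caps, the left at (255,172) and the right at (88,160), with clear room around the left one. I'll descend on it.

>>> jog_arm([
  [[0.1,0,1,0,0,0,1],[0,0,1,0,0,0,1],[0,0,1,0,0,0,1],[0,0,1,0,0,0,1],[0,0,0.8,0,0,0,1]],
])

```text
time: 2.23
tool_pos: [0.5118, 0.2251, 0.1571]
tcp_rot: [0.0, -3.139, 0.002]
wrist_force: [-0.6, -0.8, 0.2]
width: 1.001
grip_force: 0.0
```

>>> jog_arm([
  [[0,0,0.6,0,0,0,1],[0,0,0.5,0,0,0,1],[0,0,0.3,0,0,0,1],[0,0,0.15,0,0,0,1],[0,0,0,0,0,0,1]],
])

```text
time: 2.65
tool_pos: [0.5124, 0.2254, 0.1123]
tcp_rot: [0.001, -3.14, 0.001]
wrist_force: [-0.2, -0.5, 0.4]
width: 1.0
grip_force: 0.0
```

>>> jog_arm([
  [[0,0,0,0,0,0,0.4],[0,0,0,0,0,0,0.2],[0,0,0,0,0,0,0.1],[0,0,0,0,0,0,0.1],[0,0,0,0,0,0,0.1]],
])

```text
time: 3.07
tool_pos: [0.5139, 0.2254, 0.1144]
tcp_rot: [-0.001, 3.14, -0.0]
wrist_force: [-0.1, -2.1, 1.1]
width: 0.547
grip_force: 1.0
```

>>> jog_arm([
  [[0,-0.04,0,0,0,0,0.08],[0,0,0,0,0,0,0],[0,0,0,0,0,0,-0.3],[0,0,0,0,0,0,-0.5],[0,0,0,0,0,0,-0.5]],
])

```text
time: 3.48
tool_pos: [0.5136, 0.2243, 0.1143]
tcp_rot: [-0.001, 3.141, 0.0]
wrist_force: [-1.1, -2.1, 6.2]
width: 0.51
grip_force: 60.0
```

>>> jog_arm([
  [[0,0,0,0,0,0,-0.5],[0,0,0,0,0,0,-0.5],[0,0,0,0,0,0,-0.5],[0,0,0,0,0,0,-0.5],[0,0,0,0,0,0,-0.5]],
])

```text
time: 3.9
tool_pos: [0.5137, 0.2244, 0.1143]
tcp_rot: [-0.001, 3.141, 0.0]
wrist_force: [-1.1, -1.9, 5.3]
width: 0.51
grip_force: 60.0
```

>>> jog_arm([
  [[0,0,-0.2,0,0,0,-0.5],[0,0,-0.5,0,0,0,-0.5],[0,0,-0.6,0,0,0,-0.5],[0,0,-0.6,0,0,0,-0.5],[0,0,-0.5,0,0,0,-0.5]],
])

```text
time: 4.32
tool_pos: [0.5122, 0.2243, 0.1852]
tcp_rot: [0.001, -3.139, 0.0]
wrist_force: [0.1, -0.4, -5.3]
width: 0.507
grip_force: 62.2
```

>>> jog_arm([
  [[0,0,-0.2,0,0,0,-0.5],[0,0,0,0,0,0,-0.5],[0,0,0,0,0,0,-0.5],[0,0,0,0,0,0,-0.5],[0,0,0,0,0,0,-0.5]],
])

```text
time: 4.73
tool_pos: [0.5121, 0.224, 0.1896]
tcp_rot: [0.001, -3.139, 0.002]
wrist_force: [-0.1, 1.2, -5.2]
width: 0.51
grip_force: 62.1
```

>>> jog_arm([
  [[0,0,0,0,0,0,-0.5],[0,0,0,0,0,0,-0.5],[0,0,0,0,0,0,-0.5],[0,0,0,0,0,0,-0.5],[0,0,0,0,0,0,-0.5]],
])

```text
time: 5.15
tool_pos: [0.5132, 0.2244, 0.1913]
tcp_rot: [0.001, -3.142, 0.0]
wrist_force: [0.5, -0.2, -4.6]
width: 0.51
grip_force: 62.2
```

Run:
```python
from h import *
for i in range(4):
    p,d=viewer.read_camera("top");s=read_state();print(s["tool_pos"].round(4),s["wrist_force"].round(2),s["torque"].round(3),s["joint_torque"].round(2))
W=cloud(d,viewer.camera_params("top"));cv2.imwrite("pics/t2.png",p)
s,ds=viewer.read_camera("scene");cv2.imwrite("pics/s2.png",s)
cv2.imwrite("pics/s2c.png",cv2.resize(s[120:300,230:430],None,fx=3,fy=3))
```

```text
[0.5132 0.2244 0.1914] [ 0.69 -0.35 -5.16] [0.006 0.002 0.018] [  0.   -43.82 -35.27  -0.     0.     0.  ]
[0.5133 0.2243 0.1914] [ 0.58 -0.38 -4.61] [-0.033 -0.001 -0.001] [ -0.   -43.83 -35.28  -0.     0.     0.  ]
[0.5132 0.2244 0.1914] [ 0.35 -0.38 -4.79] [ 0.03  -0.018  0.015] [ -0.   -43.84 -35.3   -0.    -0.    -0.  ]
[0.5132 0.2244 0.1914] [-0.07  0.53 -5.48] [ 0.013 -0.023 -0.01 ] [ -0.   -43.85 -35.31  -0.    -0.     0.  ]
```

View pics/s2c.png

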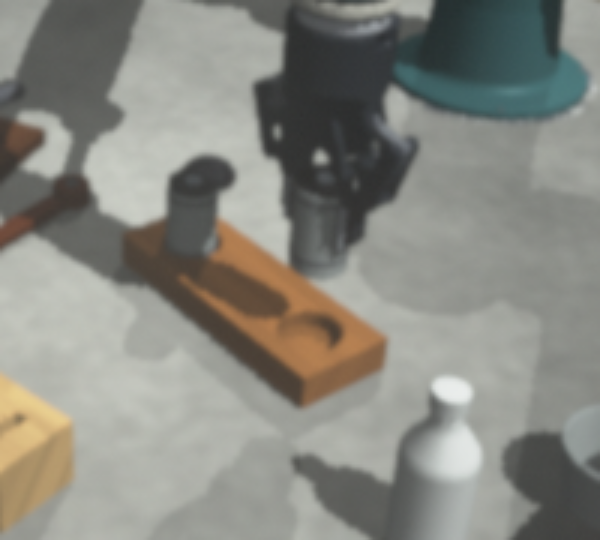

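The crop shows the left cartridge upright and clear of its empty socket at about (312,330). The wrist reads about 5 N, so roughly 0.5 kg: the left is the heavy one. I'll put it back.

>>> jog_arm([
  [[0,0,0.5,0,0,0,-0.5],[0,0,0.6,0,0,0,-0.5],[0,0,0.5,0,0,0,-0.5],[0,0,0.2,0,0,0,-0.5],[0,0,0,0,0,0,-0.5]],
])

```text
time: 5.82
tool_pos: [0.5118, 0.2238, 0.1354]
tcp_rot: [0.001, -3.138, 0.002]
wrist_force: [-1.7, 0.2, -5.4]
width: 0.507
grip_force: 62.4
```

>>> jog_arm([
  [[0,0,0.2,0,0,0,-0.5],[0,0,0.2,0,0,0,-0.5],[0,0,0.2,0,0,0,-0.5],[0,0,0.1,0,0,0,-0.5],[0,0,0,0,0,0,-0.5]],
])

```text
time: 6.23
tool_pos: [0.5127, 0.2242, 0.1156]
tcp_rot: [0.001, -3.14, 0.001]
wrist_force: [-0.3, -0.1, -4.6]
width: 0.506
grip_force: 62.4
```

>>> jog_arm([
  [[0,0,0.03,0,0,0,-0.5],[0,0,0,0,0,0,-0.5],[0,0,0,0,0,0,-0.5],[0,0,0,0,0,0,-0.5],[0,0,0,0,0,0,-0.5]],
])

```text
time: 6.65
tool_pos: [0.5134, 0.2244, 0.1158]
tcp_rot: [-0.001, 3.141, 0.0]
wrist_force: [0.5, 0.1, -5.0]
width: 0.506
grip_force: 62.4
```

>>> jog_arm([
  [[0,0,0.04,0,0,0,-0.5],[0,0,0.02,0,0,0,-0.5],[0,0,0,0,0,0,-0.5],[0,0,0,0,0,0,-0.5],[0,0,0,0,0,0,-0.5]],
])

```text
time: 7.07
tool_pos: [0.5135, 0.2245, 0.1144]
tcp_rot: [-0.001, 3.141, 0.0]
wrist_force: [-3.1, -1.1, 2.7]
width: 0.508
grip_force: 62.9
```

Contact with the socket floor. I'll open and rise.

>>> jog_arm([
  [[0,0,0,0,0,0,0.1],[0,0,0,0,0,0,0.2],[0,0,0,0,0,0,0.5],[0,0,0,0,0,0,1],[0,0,0,0,0,0,1]],
])

```text
time: 7.48
tool_pos: [0.5134, 0.2244, 0.1138]
tcp_rot: [-0.001, 3.141, 0.0]
wrist_force: [-0.4, -0.4, -0.1]
width: 0.984
grip_force: 0.0
```

>>> jog_arm([
  [[0,0,0,0,0,0,1],[0,0,0,0,0,0,1],[0,0,-0.3,0,0,0,1],[0,0,-0.8,0,0,0,1],[0,0,-1,0,0,0,1]],
])

```text
time: 7.9
tool_pos: [0.5113, 0.2236, 0.1752]
tcp_rot: [0.001, -3.136, 0.003]
wrist_force: [-0.1, 0.3, -0.1]
width: 1.0
grip_force: 0.0
```

>>> jog_arm([
  [[0,0,-1,0,0,0,1],[0,0,-1,0,0,0,1],[0,0,-1,0,0,0,1],[0.1,-1,0,0,0,0,1],[0.1,-1,0,0,0,0,1]],
])

```text
time: 8.32
tool_pos: [0.509, 0.1652, 0.271]
tcp_rot: [-0.005, 3.134, 0.003]
wrist_force: [0.4, -0.3, -0.7]
width: 1.004
grip_force: 0.0
```

>>> jog_arm([
  [[0.1,-1,0,0,0,0,1],[0.05,-1,0,0,0,0,1],[0,-0.95,0,0,0,0,1],[0,0,0,0,0,0,1],[0,0,0,0,0,0,1]],
])

```text
time: 8.73
tool_pos: [0.5028, 0.0747, 0.2674]
tcp_rot: [0.004, 3.141, 0.001]
wrist_force: [-0.1, -0.1, -0.3]
width: 0.999
grip_force: 0.0
```

```bash
cat >> h.py <<'E'
def wrist():
    s=read_state();p,d=viewer.read_camera("wrist");c=viewer.camera_params("wrist")
    T=np.eye(4);T[:3,:3]=Ro.from_rotvec(s["tcp_rot"]).as_matrix();T[:3,3]=s["tool_pos"]
    E=np.linalg.inv(T@np.array(c["hand_eye"]));return s,p,d,dict(c,R=E[:3,:3],t=E[:3,3])
def caps(W,pts=(("L",.5155,.2238),("R",.5045,.0744))):
    for n,x,y in pts:
        m=(np.hypot(W[...,0]-x,W[...,1]-y)<.035)&(W[...,2]>.083)&(W[...,2]<.1);q=W[m]
        if not m.any(): print(n,"none");continue
        cc,r=cv2.minEnclosingCircle(q[:,:2].astype(np.float32));print(n,m.sum(),q.mean(0).round(4),np.round(cc,4),round(r,4))
E
python3 - <<'E'
from h import *
s,p,d,c=wrist();print(s["tool_pos"],s["tcp_rot"],s["wrist_force"]);caps(cloud(d,c))
p,d=viewer.read_camera("scene");caps(cloud(d,viewer.camera_params("scene")))
p,d=viewer.read_camera("top");caps(cloud(d,viewer.camera_params("top")))
E
```

```text
[0.50278695 0.07473777 0.26742774] [3.90687556e-03 3.14066235e+00 5.81174821e-04] [-0.10378235 -0.12371737 -0.32200605]
L 2450 [0.5118 0.2218 0.0897] [0.5135 0.2236] 0.0224
R 2360 [0.5009 0.0738 0.0899] [0.5019 0.0737] 0.022
L 225 [0.5173 0.2286 0.0905] [0.5157 0.225 ] 0.0236
R 171 [0.5066 0.0794 0.0906] [0.505  0.0759] 0.0237
L 209 [0.5153 0.2249 0.0909] [0.5152 0.2244] 0.0218
R none
```

The left cartridge stands back in its socket with its cap at z = 0.090. Next is the right one.

>>> jog_arm([
  [[0,0,1,0,0,0,1],[0,0,1,0,0,0,1],[0,0,1,0,0,0,1],[0,0,0.8,0,0,0,1],[0,0,0.6,0,0,0,1]],
])

```text
time: 9.3
tool_pos: [0.5014, 0.0771, 0.1322]
tcp_rot: [0.004, -3.138, 0.0]
wrist_force: [0.7, -0.4, 0.2]
width: 1.0
grip_force: 0.0
```

>>> jog_arm([
  [[0,0,0.4,0,0,0,1],[0,0,0.2,0,0,0,1],[0,0,0.1,0,0,0,1],[0,0,0,0,0,0,0.6],[0,0,0,0,0,0,0.3]],
])

```text
time: 9.72
tool_pos: [0.5037, 0.0762, 0.1148]
tcp_rot: [-0.001, 3.14, 0.0]
wrist_force: [1.2, -0.6, -1.1]
width: 0.751
grip_force: 0.0
```

>>> jog_arm([
  [[0,0,0,0,0,0,0.2],[0,0,0,0,0,0,0.15],[0,0,0,0,0,0,0.1],[0,0,0,0,0,0,0.1],[0,0,0,0,0,0,0.1]],
])

```text
time: 10.13
tool_pos: [0.5032, 0.0757, 0.1142]
tcp_rot: [-0.001, 3.141, -0.0]
wrist_force: [-0.0, -0.8, -0.2]
width: 0.55
grip_force: 0.4
```

>>> jog_arm([
  [[0,-0.03,0,0,0,0,0.08],[0,0,0,0,0,0,0],[0,0,0,0,0,0,-0.3],[0,0,0,0,0,0,-0.5],[0,0,0,0,0,0,-0.5]],
])

```text
time: 10.55
tool_pos: [0.503, 0.0749, 0.1142]
tcp_rot: [-0.001, 3.141, -0.0]
wrist_force: [-1.4, -0.9, 5.8]
width: 0.502
grip_force: 60.2
```

>>> jog_arm([
  [[0,0,0,0,0,0,-0.5],[0,0,-0.2,0,0,0,-0.5],[0,0,-0.5,0,0,0,-0.5],[0,0,-0.6,0,0,0,-0.5],[0,0,-0.6,0,0,0,-0.5]],
])

```text
time: 10.97
tool_pos: [0.5016, 0.0749, 0.1702]
tcp_rot: [0.001, -3.139, 0.0]
wrist_force: [-0.1, -0.9, -1.2]
width: 0.511
grip_force: 61.2
```

>>> jog_arm([
  [[0,0,-0.5,0,0,0,-0.5],[0,0,-0.2,0,0,0,-0.5],[0,0,0,0,0,0,-0.5],[0,0,0,0,0,0,-0.5],[0,0,0,0,0,0,-0.5]],
])

```text
time: 11.38
tool_pos: [0.5018, 0.0749, 0.1903]
tcp_rot: [0.001, -3.139, 0.0]
wrist_force: [0.3, -0.5, -1.5]
width: 0.508
grip_force: 61.2
```

>>> jog_arm([
  [[0,0,0,0,0,0,-0.5],[0,0,0,0,0,0,-0.5],[0,0,0,0,0,0,-0.5],[0,0,0,0,0,0,-0.5],[0,0,0,0,0,0,-0.5]],
])

```text
time: 11.8
tool_pos: [0.5027, 0.075, 0.1914]
tcp_rot: [0.001, -3.141, 0.0]
wrist_force: [0.2, 0.1, -2.3]
width: 0.51
grip_force: 61.2
```

Run:
```python
from h import *
p,d=viewer.read_camera("scene");caps(cloud(d,viewer.camera_params("scene")))
s=read_state();print(s["tool_pos"].round(4),s["wrist_force"].round(2),s["torque"].round(3))
cv2.imwrite("pics/s3c.png",cv2.resize(p[120:300,230:430],None,fx=3,fy=3))
```

```text
L 224 [0.5171 0.2286 0.0905] [0.5136 0.2258] 0.0228
R 37 [0.5139 0.0877 0.0975] [0.5052 0.0798] 0.0213
[0.5028 0.0749 0.1915] [-0.7   0.43 -2.22] [-0.027 -0.011 -0.006]
```

View pics/s3c.png

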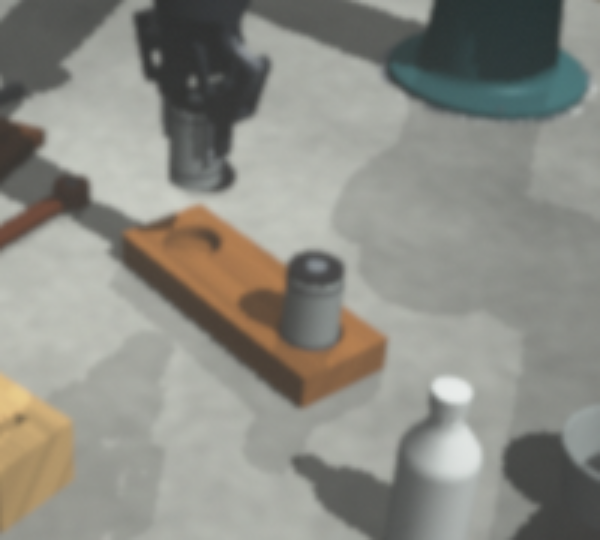

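The right cartridge is lifted clear and the left stands upright in its socket. The right reads about 1.7 N, so it is the light one. I'll put it back.

>>> jog_arm([
  [[0,0,0.5,0,0,0,-0.5],[0,0,0.6,0,0,0,-0.5],[0,0,0.5,0,0,0,-0.5],[0,0,0.2,0,0,0,-0.5],[0,0,0,0,0,0,-0.5]],
])

```text
time: 12.27
tool_pos: [0.5013, 0.0748, 0.1359]
tcp_rot: [0.001, -3.138, 0.001]
wrist_force: [0.4, -0.5, -2.2]
width: 0.51
grip_force: 61.2
```

>>> jog_arm([
  [[0,0,0.2,0,0,0,-0.5],[0,0,0.2,0,0,0,-0.5],[0,0,0.2,0,0,0,-0.5],[0,0,0.1,0,0,0,-0.5],[0,0,0.03,0,0,0,-0.5]],
])

```text
time: 12.68
tool_pos: [0.5024, 0.0749, 0.1152]
tcp_rot: [0.001, -3.141, 0.0]
wrist_force: [-0.1, -0.3, -1.6]
width: 0.509
grip_force: 61.2
```

>>> jog_arm([
  [[0,0,0.03,0,0,0,-0.5],[0,0,0.02,0,0,0,-0.5],[0,0,0,0,0,0,-0.5],[0,0,0,0,0,0,-0.5],[0,0,0,0,0,0,-0.5]],
])

```text
time: 13.1
tool_pos: [0.503, 0.075, 0.1145]
tcp_rot: [-0.001, 3.141, 0.0]
wrist_force: [0.2, 0.0, -2.1]
width: 0.509
grip_force: 61.2
```

>>> jog_arm([
  [[0,0,0.02,0,0,0,-0.5],[0,0,0,0,0,0,-0.5],[0,0,0,0,0,0,-0.5],[0,0,0,0,0,0,-0.5],[0,0,0,0,0,0,-0.5]],
])

```text
time: 13.52
tool_pos: [0.5031, 0.075, 0.1142]
tcp_rot: [-0.001, 3.141, 0.0]
wrist_force: [-1.6, -0.7, 4.4]
width: 0.508
grip_force: 61.6
```

>>> jog_arm([
  [[0,0,0,0,0,0,0.1],[0,0,0,0,0,0,0.2],[0,0,0,0,0,0,0.5],[0,0,0,0,0,0,1],[0,0,0,0,0,0,1]],
])

```text
time: 13.93
tool_pos: [0.5027, 0.0749, 0.1135]
tcp_rot: [0.001, -3.141, 0.0]
wrist_force: [0.5, 0.8, -0.3]
width: 0.986
grip_force: 0.0
```

>>> jog_arm([
  [[0,0,0,0,0,0,1],[0,0,0,0,0,0,1],[0,0,-0.3,0,0,0,1],[0,0,-0.8,0,0,0,1],[0,0,-1,0,0,0,1]],
])

```text
time: 14.35
tool_pos: [0.5008, 0.0747, 0.1755]
tcp_rot: [0.001, -3.136, 0.001]
wrist_force: [1.3, 0.2, 1.4]
width: 0.999
grip_force: 0.0
```

>>> jog_arm([
  [[0,0,-1,0,0,0,1],[0,0,-1,0,0,0,1],[0,0,-1,0,0,0,1],[-0.1,1,0,0,0,0,1],[-0.1,1,0,0,0,0,1]],
])

```text
time: 14.77
tool_pos: [0.5106, 0.1349, 0.2711]
tcp_rot: [0.004, 3.134, 0.002]
wrist_force: [0.8, -0.3, 0.1]
width: 0.997
grip_force: 0.0
```

>>> jog_arm([
  [[-0.1,1,0,0,0,0,1],[-0.05,1,0,0,0,0,1],[0,0.95,0,0,0,0,1],[0,0,0,0,0,0,1],[0,0,0,0,0,0,1]],
])

```text
time: 15.18
tool_pos: [0.513, 0.2247, 0.2672]
tcp_rot: [-0.005, 3.141, -0.0]
wrist_force: [-0.4, 0.1, -0.6]
width: 0.999
grip_force: 0.0
```

Run:
```python
from h import *
s,p,d,c=wrist();print(s["tool_pos"],s["tcp_rot"],s["wrist_force"]);caps(cloud(d,c))
p,d=viewer.read_camera("scene");caps(cloud(d,viewer.camera_params("scene")))
p,d=viewer.read_camera("top");caps(cloud(d,viewer.camera_params("top")))
```

```text
[0.51302816 0.22472016 0.26723069] [-5.24955583e-03  3.14124780e+00 -1.30849052e-04] [-0.39925533  0.13521404 -0.64709236]
L 2356 [0.5119 0.2239 0.0899] [0.5131 0.224 ] 0.0219
R 2609 [0.5014 0.0764 0.0896] [0.5024 0.0751] 0.0222
L 222 [0.5172 0.2283 0.0906] [0.5147 0.2265] 0.0224
R 170 [0.5067 0.0799 0.0905] [0.5035 0.0759] 0.023
L 4 [0.5247 0.2122 0.0879] [0.5214 0.2128] 0.0168
R 218 [0.5045 0.0749 0.0908] [0.5049 0.0754] 0.0218
```

The right one stands at the proper height in its socket. I'll descend on the left again.

>>> jog_arm([
  [[0,0,1,0,0,0,1],[0,0,1,0,0,0,1],[0,0,1,0,0,0,1],[0,0,0.8,0,0,0,1],[0,0,0.6,0,0,0,1]],
])

```text
time: 15.75
tool_pos: [0.512, 0.2215, 0.1323]
tcp_rot: [-0.002, -3.139, 0.002]
wrist_force: [0.1, 0.7, -0.6]
width: 1.004
grip_force: 0.0
```

>>> jog_arm([
  [[0,0,0.4,0,0,0,1],[0,0,0.2,0,0,0,1],[0,0,0.1,0,0,0,1],[0,0,0,0,0,0,0.6],[0,0,0,0,0,0,0.3]],
])

```text
time: 16.17
tool_pos: [0.5141, 0.2236, 0.1149]
tcp_rot: [-0.0, 3.14, 0.001]
wrist_force: [0.1, -0.2, 0.4]
width: 0.748
grip_force: 0.0
```

>>> jog_arm([
  [[0,0,0,0,0,0,0.2],[0,0,0,0,0,0,0.15],[0,0,0,0,0,0,0.1],[0,0,0,0,0,0,0.1],[0,0,0,0,0,0,0.1]],
])

```text
time: 16.58
tool_pos: [0.5133, 0.2236, 0.114]
tcp_rot: [-0.001, 3.141, 0.0]
wrist_force: [-0.2, 0.3, -0.3]
width: 0.551
grip_force: 0.0
```

>>> jog_arm([
  [[0,0,0,0,0,0,0],[0,0,0,0,0,0,-0.3],[0,0,0,0,0,0,-0.5],[0,0,0,0,0,0,-0.5],[0,0,0,0,0,0,-0.5]],
])

```text
time: 17.0
tool_pos: [0.5134, 0.2239, 0.1144]
tcp_rot: [-0.001, 3.141, 0.001]
wrist_force: [-2.0, 1.1, 5.5]
width: 0.506
grip_force: 60.3
```

>>> jog_arm([
  [[0,0,-0.2,0,0,0,-0.5],[0,0,-0.5,0,0,0,-0.5],[0,0,-0.7,0,0,0,-0.5],[0,0,-0.8,0,0,0,-0.5],[0,0,-0.8,0,0,0,-0.5]],
])

```text
time: 17.42
tool_pos: [0.5117, 0.2227, 0.2025]
tcp_rot: [0.001, -3.137, 0.003]
wrist_force: [0.3, -0.2, -5.2]
width: 0.503
grip_force: 62.4
```

>>> jog_arm([
  [[0,0,-0.7,0,0,0,-0.5],[0,0,-0.5,0,0,0,-0.5],[0,0,-0.3,0,0,0,-0.5],[0,0,0,0,0,0,-0.5],[0,0,0,0,0,0,-0.5]],
])

```text
time: 17.83
tool_pos: [0.5127, 0.2232, 0.2478]
tcp_rot: [0.001, -3.141, 0.001]
wrist_force: [-0.1, 1.4, -5.9]
width: 0.507
grip_force: 62.4
```

>>> jog_arm([
  [[-0.07,-0.4,0,0,0,0,-0.5],[-0.07,-0.6,0,0,0,0,-0.5],[-0.07,-0.8,0,0,0,0,-0.5],[-0.07,-0.8,0,0,0,0,-0.5],[-0.07,-0.8,0,0,0,0,-0.5]],
])

```text
time: 18.25
tool_pos: [0.5225, 0.1197, 0.2463]
tcp_rot: [0.002, -3.138, 0.002]
wrist_force: [0.4, 0.9, -5.4]
width: 0.511
grip_force: 62.9
```

>>> jog_arm([
  [[-0.07,-0.8,0,0,0,0,-0.5],[-0.07,-0.8,0,0,0,0,-0.5],[-0.07,-0.8,0,0,0,0,-0.5],[-0.07,-0.8,0,0,0,0,-0.5],[-0.07,-0.8,0,0,0,0,-0.5]],
])

```text
time: 18.67
tool_pos: [0.5329, -0.0004, 0.2464]
tcp_rot: [0.001, -3.138, 0.0]
wrist_force: [0.1, -0.1, -4.5]
width: 0.509
grip_force: 63.0
```

>>> jog_arm([
  [[-0.07,-0.8,0,0,0,0,-0.5],[-0.07,-0.8,0,0,0,0,-0.5],[-0.07,-0.8,0,0,0,0,-0.5],[-0.07,-0.8,0,0,0,0,-0.5],[-0.07,-0.8,0,0,0,0,-0.5]],
])

```text
time: 19.08
tool_pos: [0.5434, -0.1201, 0.2463]
tcp_rot: [0.001, -3.138, -0.001]
wrist_force: [0.8, 0.7, -4.2]
width: 0.505
grip_force: 63.0
```

>>> jog_arm([
  [[-0.07,-0.8,0,0,0,0,-0.5],[-0.07,-0.8,0,0,0,0,-0.5],[-0.07,-0.8,0,0,0,0,-0.5],[-0.07,-0.4,0,0,0,0,-0.5],[-0.07,-0.2,0,0,0,0,-0.5]],
])

```text
time: 19.5
tool_pos: [0.5544, -0.2104, 0.2468]
tcp_rot: [-0.003, -3.139, -0.001]
wrist_force: [-0.8, 1.6, -4.6]
width: 0.511
grip_force: 63.0
```

>>> jog_arm([
  [[0,0,0,0,0,0,-0.5],[0,0,0.2,0,0,0,-0.5],[0,0,0.2,0,0,0,-0.5],[0,0,0,0,0,0,-0.5],[0,0,0,0,0,0,-0.5]],
])

```text
time: 19.92
tool_pos: [0.5547, -0.2072, 0.2355]
tcp_rot: [0.003, -3.139, -0.002]
wrist_force: [0.0, 0.1, -4.9]
width: 0.505
grip_force: 63.2
```

Run:
```python
from h import *
s,p,d,c=wrist();print(s["tool_pos"],s["tcp_rot"],s["wrist_force"],s["torque"]);W=cloud(d,c)
cv2.imwrite("pics/w4.png",p);np.savez("w4.npz",p=p,d=d,W=W)
x,y=s["tool_pos"][:2]
m=(abs(W[...,2]-.085)<.008)&(np.hypot(W[...,0]-.5545,W[...,1]+.2096)<.04);print("rim pts",m.sum(),W[m].mean(0) if m.any() else 0)
p,d=viewer.read_camera("scene");S=cloud(d,viewer.camera_params("scene"));np.savez("s4.npz",p=p,d=d,W=S)
h,w=384,512;cv2.imwrite("pics/s4c.png",cv2.resize(p[60:220,120:320],None,fx=3.5,fy=3.5,interpolation=cv2.INTER_CUBIC))
```

```text
[ 0.55474857 -0.20715908  0.23548358] [ 2.98706391e-03 -3.13940527e+00 -1.77651495e-03] [ 0.01673044  0.14661332 -4.89171926] [ 0.00970824 -0.03142044 -0.01837349]
rim pts 1267 [ 0.53871119 -0.21238703  0.08429325]
```

View pics/w4.png

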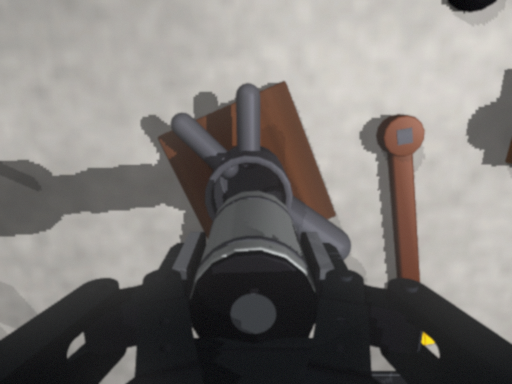

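View pics/s4c.png

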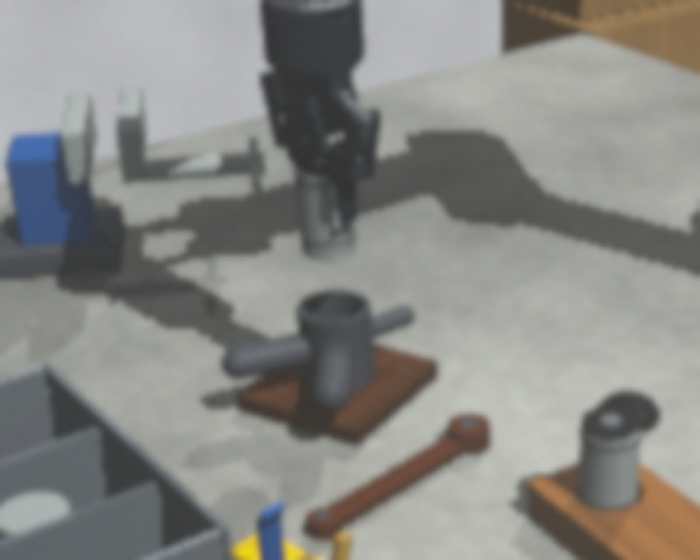

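The wrist view shows the cartridge upright over the mouth (rim arc around (248,190)). The scene crop shows a clear gap between its underside at (328,245) and the rim at (335,305). I'll let it settle, then fit both circles in the same views.

>>> jog_arm([
  [[0,0,0,0,0,0,-0.5],[0,0,0,0,0,0,-0.5],[0,0,0,0,0,0,-0.5],[0,0,0,0,0,0,-0.5],[0,0,0,0,0,0,-0.5]],
])

```text
time: 20.43
tool_pos: [0.5555, -0.2086, 0.2369]
tcp_rot: [-0.001, 3.141, -0.0]
wrist_force: [-0.2, -0.2, -5.1]
width: 0.508
grip_force: 63.2
```

```bash
cat > m.py <<'E'
from h import *
from scipy.optimize import least_squares
def fit(q,r,x0):
    f=least_squares(lambda c:np.hypot(q[:,0]-c[0],q[:,1]-c[1])-r,x0,loss="soft_l1",f_scale=.001);return f.x
s,p,d,c=wrist();tp=s["tool_pos"];print(tp.round(4),s["tcp_rot"].round(4),s["wrist_force"].round(2))
p2,d2=viewer.read_camera("scene");c2=viewer.camera_params("scene")
for n,W in(("wrist",cloud(d,c)),("scene",cloud(d2,c2))):
    R=np.hypot(W[...,0]-.5545,W[...,1]+.2096);z=W[...,2]
    rim=W[(R<.04)&(abs(z-.085)<.004)]
    a=fit(rim,.0285,(.5545,-.2096))
    Rt=np.hypot(W[...,0]-tp[0],W[...,1]-tp[1])
    side=W[(Rt<.03)&(z>.14)&(z<.155)];b=fit(side,.022,tp[:2])
    allc=W[(Rt<.03)&(z>.115)&(z<.2)]
    print(n,"rim",len(rim),a.round(4),"cart",len(side),b.round(4),"cart-rim mm",((b-a)*1e3).round(1),"lowest z",np.percentile(allc[:,2],[0,1,3]).round(4))
    for lo in(.135,.15,.165):
        q=W[(Rt<.03)&(z>lo)&(z<lo+.015)]
        if len(q)>20: print("  ",lo,len(q),fit(q,.022,tp[:2]).round(4))
E
python3 m.py
```

```text
[ 0.5555 -0.2086  0.2369] [-7.0000e-04  3.1413e+00 -2.0000e-04] [-0.24 -0.19 -5.09]
wrist rim 1188 [ 0.5529 -0.2107] cart 594 [ 0.5555 -0.2092] cart-rim mm [2.6 1.6] lowest z [0.1381 0.1403 0.1434]
   0.135 314 [ 0.5556 -0.2092]
   0.15 811 [ 0.5556 -0.2092]
   0.165 1327 [ 0.5555 -0.2091]
scene rim 110 [ 0.5541 -0.2075] cart 67 [ 0.5555 -0.2081] cart-rim mm [ 1.4 -0.6] lowest z [0.1395 0.1395 0.1407]
   0.135 50 [ 0.5549 -0.2085]
   0.15 77 [ 0.5554 -0.2082]
   0.165 59 [ 0.5544 -0.2055]
```

>>> jog_arm([
  [[0.04,-0.02,0.04,0,0,0,-0.5],[0.04,-0.01,0.04,0,0,0,-0.5],[0,0,0,0,0,0,-0.5],[0,0,0,0,0,0,-0.5],[0,0,0,0,0,0,-0.5]],
])

```text
time: 20.95
tool_pos: [0.553, -0.2094, 0.2342]
tcp_rot: [0.001, -3.141, -0.0]
wrist_force: [0.9, 0.7, -5.3]
width: 0.508
grip_force: 63.2
```

>>> jog_arm([
  [[0,0,0,0,0,0,-0.5],[0,0,0,0,0,0,-0.5],[0,0,0,0,0,0,-0.5],[0,0,0,0,0,0,-0.5],[0,0,0,0,0,0,-0.5]],
])

```text
time: 21.37
tool_pos: [0.5531, -0.2094, 0.2343]
tcp_rot: [-0.001, 3.141, -0.0]
wrist_force: [1.1, 0.7, -4.9]
width: 0.511
grip_force: 63.2
```

```bash
python3 m.py; python3 -c "
from h import *
p,d=viewer.read_camera('top');caps(cloud(d,viewer.camera_params('top')));print(abs(read_state()['joint_vel']).max())"
```

```text
[ 0.5531 -0.2094  0.2343] [-1.0000e-03  3.1415e+00 -1.0000e-04] [ 1.15  0.7  -4.89]
wrist rim 1169 [ 0.5529 -0.2108] cart 632 [ 0.5531 -0.21  ] cart-rim mm [0.2 0.8] lowest z [0.1351 0.1379 0.1414]
   0.135 470 [ 0.5531 -0.21  ]
   0.15 801 [ 0.5532 -0.21  ]
   0.165 1478 [ 0.553  -0.2099]
scene rim 111 [ 0.5545 -0.2077] cart 78 [ 0.5529 -0.2092] cart-rim mm [-1.7 -1.5] lowest z [0.1353 0.138  0.1392]
   0.135 64 [ 0.5527 -0.2095]
   0.15 74 [ 0.5533 -0.2094]
   0.165 58 [ 0.5515 -0.2054]
L none
R 219 [0.5046 0.0747 0.0907] [0.505  0.0744] 0.0218
0.002090577897236067
```

The cartridge is centred to within about 1–2 mm, upright and still, with its underside at z ≈ 0.135. The light one stands in its own socket, so I'll hand in.

```bash
python3 -c "
from workcell import bot
print(bot.finish_job())"
```

```text
the job is handed in; nothing more can be done
None
```

Job handed in: the left cartridge (about 0.5 kg) is the heavier one and is held upright and still over the shell mouth, centred to about 1–2 mm with its underside about 50 mm above it; the lighter right one (about 0.17 kg) stands in its own socket.

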